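# Find the balance point of a ballasted beam and rest it level on the one-point stand

### The job

The ballast hidden inside the balance beam has shifted, so its balance point is no longer at the middle mark. Trial-lift the beam just clear of its two-post rest to feel where it balances, then carry it to the balance stand and set it down gently in the narrow saddle so that it rests there on its own, level and balanced. Never let the beam tip more than about ten degrees, never press it hard onto its rest or the stand, and leave the other things on the bench where they are.

Things in the scene. Friction and masses are not known exactly. Their poses are not given: they have to be found in the camera images.
- beam: Plain aluminium bar, black end caps, 260 mm long (y), 16 wide (x), 36 tall (z), 0.42 to 0.5 kg; origin at mid-underside. Cross lines on top every 10 mm, longer at the middle and each 50. Hidden wedged ballast (stays put): balance point 10 to 55 mm from the middle along y. Starts in both forks of the rest. Grip across its width by the upper 20-25 mm, so the fingers clear the fork cheeks.
- rest: Two-post rest, fixed: grey plate 44 x 220 x 8 mm (long along y); posts at y = -95 and +95 mm, each with an aluminium fork 44 mm wide (x), 14 long (y), floor 60 above the bench, 28 mm gap between cheeks 8 thick and 7 high. Origin at the centre of the plate's underside. Open between the posts.
- stand: Balance stand, fixed: round grey foot 72 mm across, thin steel column, one aluminium fork 44 mm wide (x), 14 long (y) on top: the saddle. Origin at the centre of the foot's underside. The beam is to lie along its y axis.
- saddle (a point): Centre of the saddle's flat floor, 75 mm above the bench, axes as the stand's. The floor is 14 mm long along y: the beam tips off unless its balance point is within 7 mm of here. The gap between the cheeks is 28 mm (x); the cheeks are 8 mm thick and 7 mm high.
- forceps: Steel forceps 131 mm long, lying between the rest and the stand; a bystander. Origin at the centre of the underside.
- petri: Round 89 mm petri dish, 15 mm tall, at the left; a bystander. Origin at the centre of the underside.

How it is judged (in metres and radians):
On the way:
1. the beam is lifted clear of both forks of the rest and held level (within 5 degrees) (contact force between beam and rest below 0.05 N and contact force between beam and the fingers above 1 N and height (world z) of beam above 0.062 m and angle between beam's own z axis and vertical below 0.087 rad), for 0.2 s.
At the end, for the whole second after the job is handed in: The beam lies by itself in the saddle of the balance stand, between its cheeks (centre line within 8 mm of the saddle's centre, along it within 0.4 rad), underside on the saddle floor (within 5 mm), level within 0.06 rad, at rest, clear of the rest (contact force between beam and stand above 2 N and contact force between beam and rest below 0.05 N and angle between beam's own z axis and vertical below 0.06 rad and z of beam in the frame of saddle between -0.004 and 0.005 m and x of beam in the frame of saddle between -0.008 and 0.008 m and angle between the y axis of beam and the y axis of saddle, either way round below 0.4 rad and linear speed of beam below 0.02 m/s and angular speed of beam below 0.08 rad/s); the robot touches nothing.
It fails at once if the beam tips more than 0.21 rad (12 degrees) out of level (angle between beam's own z axis and vertical above 0.21 rad).
It fails at once if the beam is pressed onto the stand with more than 30 N (contact force between beam and stand above 30 N).
It fails at once if the beam is pressed onto its rest with more than 30 N (contact force between beam and rest above 30 N).
It fails at once if the forceps or the petri dish are moved by more than 20 mm (distance of any of forceps, petri from where it was at the start of the episode above 0.02 m).
It also fails if it takes over 54 s, if anything falls off the work surface, if the arm or the gripper's body presses on something with over 40 N, if the wrist force passes 120 N, or if a joint passes its speed limit or range.

### The arm

A 6-joint arm with a two-finger parallel gripper is mounted at the origin on the work surface; the furniture and walls round the work are solid. World frame = base frame: x ahead of the robot, y to its left, z up, the work surface at z = 0. Lengths are in m, angles in degrees, forces in N, time in s.
With the tool pointing down it reaches from about 0.375 to 0.9 m from the base axis. Payload 3.1 kg.
Tool frame: the origin (TCP) lies at the very end of the fingers, on their centre line; the grasp point (between the pads) lies 19 mm behind it; z points along the fingers, y is the line along which they close (so a half turn about z gives the same grasp; the last joint's range is limited). The gripper opens to 87 mm and grips with 3 to 60 N. Pads are 19 mm wide; open, the fingers measure 117 mm over their backs; the gripper's body (75 mm by 190 mm) begins 51 mm behind the grasp point.
Start: joints at [-78.982, 30.224, 82.088, -0, 67.689, -10.227], TCP at [0.226, -0.582, 0.223] pointing down, gripper open.
Joint ranges: [-176.69, 176.69], [-43.24, 126.21], [12.49, 139.97], [-82, 262], [0, 151.66], [-163.58, 163.58]. Speed limits (degrees/s): [159.86, 159.86, 180, 180, 180, 180].

### API

Orientations are given as a 3x3 rotation matrix whose columns are the frame's x, y, z axes.
In Python, from rig import bot, imaging gives the robot as it stands.
- The arm moves only by the tool drive_tool, never from a script. Its argument "deltas" is text: rows parted by semicolons, each of 5 numbers parted by spaces: the finger opening in mm, from 0 to 87, then the shift along the world's x, y, z in mm, then the turn about the world's z in rad. In form: jaw dx dy dz twist; .... A call has 1 to 12 rows; each row is the pose to reach, as a shift and turn from the pose commanded when the call began; what a row does not reach only later rows make up. A row lasts 1/10 s, in which the tool goes at most 50 mm and 8.59 degrees, less where a joint would pass 70% of its speed; a pose out of reach is approached as far as the arm can. A call with a gripper value outside its range is refused whole. The fingers move at their own pace and stop on an object; the grip force is fixed at half the most. Time passes only in rows, so rows that repeat a pose let the fingers close. It gives the time, the measured TCP pose, the force, the opening and the grip force at its end, in the units of the state.
- bot.read_state(): the state, without advancing time (a new reading comes with each control period).
- imaging.capture(name): name is "side" or "top"; returns the picture (400x640x3 uint8, red, green, blue); there is no depth.
- imaging.camera_model(name): a dict with "fx", "fy", "cx", "cy" (pixels), "T" (4x4, takes a point from camera to world coordinates). Camera axes: x right, y down, z forward; pixel columns grow to the right and rows downward; lengths in m; the calibration is good to about 2 mm. A picture is of the moment at which its call begins. camera_model takes no time and is no camera call.
- bot.hand_in(): hands the job in; it is judged then, once.
The state is a dict: "time_s": time; "joint_positions": joint angles; "qvel": joint speeds; "tau": joint torques, N m; "position": TCP position; "tcp_rot": TCP orientation; "force": force on the tool from outside, world axes, zero at the start; "moment": the same for the moment, N m; "opening": opening from 0.0 (shut) to 1.0 (fully open); "grasp_force": force on a finger pad.
Only numpy, scipy, OpenCV 4.12 (cv2) and the standard library are available. Lean on these libraries where they do the work, as an engineer would, in place of code of your own. Each camera call takes 0.05 s, during which the arm holds its last target. There are 200 camera calls.

## Working session

There is one attempt and no reset: what is moved stays moved. The work goes in short steps, Python scripts to look and compute and a tool call to move; the robot and the scene stay as the last step left them, time stands still between calls to the robot, and variables do not carry over. Pictures are saved under pics/ and viewed, at most 10 in all, crops included, and the job is handed in when it is done.

Besides the shell and the picture viewer there is one more tool, called as name(argument=value, ...) on one line, values as JSON. drive_tool: Moves the arm, as the interface text tells. Its arguments: {"type":"object","properties":{"deltas":{"type":"string"}},"required":["deltas"]}

```bash
mkdir -p pics; python3 - <<'E'
from rig import bot, imaging
import cv2
for n in("top","side"):
    cv2.imwrite(f"pics/{n}0.png",imaging.capture(n)[:,:,::-1]); print(n,imaging.camera_model(n))
s=bot.read_state();print(s)
E
```

```text
top {'fx': 383.60702627847456, 'fy': 383.60702627847456, 'cx': 315.7288625781469, 'cy': 205.28614050784017, 'T': array([[ 0.01915329, -0.9898186 ,  0.14104   ,  0.36610951],
       [-0.99907753, -0.0135249 ,  0.04075739,  0.2064251 ],
       [-0.03843487, -0.14169053, -0.98916457,  0.91285755],
       [ 0.        ,  0.        ,  0.        ,  1.        ]])}
side {'fx': 470.81507684998024, 'fy': 470.81507684998024, 'cx': 319.422095042842, 'cy': 204.72160225367932, 'T': array([[-0.55754077, -0.53042907,  0.63858695, -0.02842148],
       [-0.83002249,  0.34273052, -0.43999825,  0.60689884],
       [ 0.01452463, -0.77535849, -0.6313543 ,  0.61936021],
       [ 0.        ,  0.        ,  0.        ,  1.        ]])}
{'time_s': 0.1, 'joint_positions': array([-7.89830377e+01,  3.02724935e+01,  8.21500928e+01, -9.27491556e-04,
        6.76897499e+01, -1.02284847e+01]), 'qvel': array([-0.09381845, -0.1504346 , -0.04252773, -0.05406945, -0.0069695 ,
       -0.09396643]), 'tau': array([ 1.75202069e-05, -4.40985346e+01, -1.77150714e+01,  6.35750033e-02,
        5.34232333e-02, -5.05066657e-05]), 'position': array([ 0.22635833, -0.58184981,  0.22167597]), 'tcp_rot': array([[ 9.32034500e-01,  3.62369341e-01, -3.89376594e-04],
       [ 3.62369396e-01, -9.32032579e-01,  1.92164009e-03],
       [ 3.33431780e-04, -1.93213302e-03, -9.99998078e-01]]), 'force': array([ 0.34573022, -0.48163189, -0.63980792]), 'moment': array([ 0.02661982,  0.04748394, -0.03730504]), 'grasp_force': 0.0, 'opening': 0.9990153939902651}
```

View pics/top0.png

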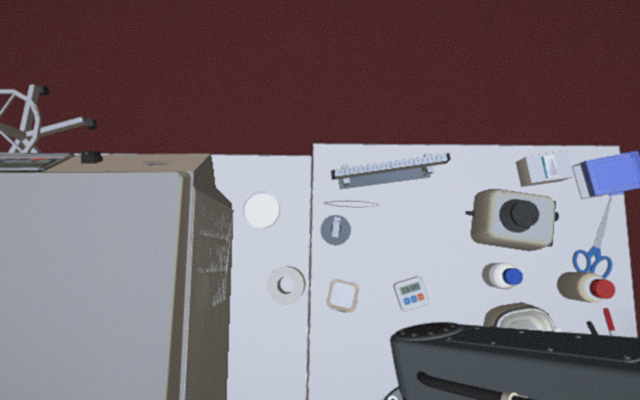

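View pics/side0.png

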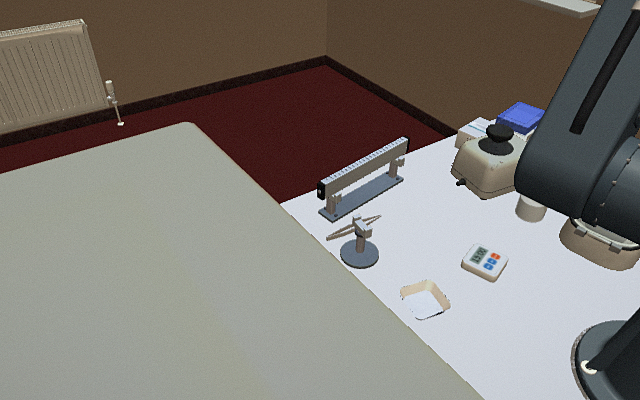

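The top view shows the beam from about (332,174) to (449,157), the forceps near (351,204), the stand near (336,229) and the petri dish at (262,210). I'll zoom in for accurate pixels.

```bash
cat > h.py <<'E'
from rig import bot, imaging
import cv2, numpy as np
def ray(n,u,v,z):
    m=imaging.camera_model(n);T=m["T"]
    d=T[:3,:3]@[(u-m["cx"])/m["fx"],(v-m["cy"])/m["fy"],1]
    return T[:3,3]+d*(z-T[2,3])/d[2]
def px(n,p):
    m=imaging.camera_model(n);T=m["T"];c=T[:3,:3].T@(np.array(p)-T[:3,3])
    return m["cx"]+m["fx"]*c[0]/c[2],m["cy"]+m["fy"]*c[1]/c[2]
def crop(im,x,y,w,h,s,name):
    cv2.imwrite("pics/"+name,cv2.resize(im[y:y+h,x:x+w,::-1],None,fx=s,fy=s,interpolation=cv2.INTER_CUBIC))
E
python3 - <<'E'
from h import *
t=cv2.imread("pics/top0.png")[:,:,::-1];s=cv2.imread("pics/side0.png")[:,:,::-1]
a=cv2.resize(t[140:260,310:470],None,fx=5,fy=5,interpolation=cv2.INTER_CUBIC)
cv2.imwrite("pics/ct.png",a[:,:,::-1]); crop(s,300,130,130,150,4,"cs.png")
for u,v in((332,174),(449,157)):print(ray("top",u,v,.096))
print(ray("top",336,230,.0),ray("top",336,227,.08),ray("top",262,210,.015),ray("top",228,200,.0),ray("top",228,200,.3))
E
```

```text
[0.55178025 0.20599418 0.096     ]
[ 0.59198879 -0.0462897   0.096     ]
[0.4375477  0.19464511 0.        ] [0.43781147 0.19575372 0.08      ] [0.4810784  0.37089122 0.015     ] [0.50633738 0.45779803 0.        ] [0.46025312 0.37518724 0.3       ]
```

View pics/ct.png

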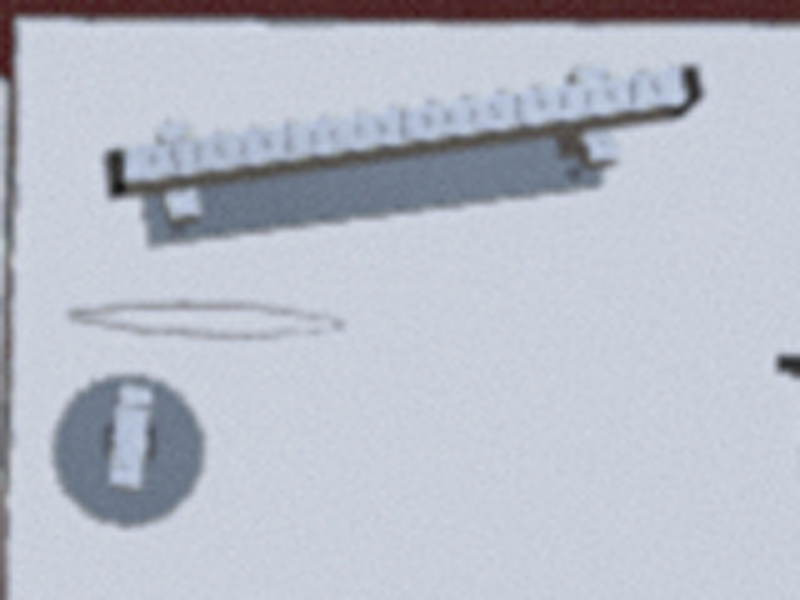

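View pics/cs.png

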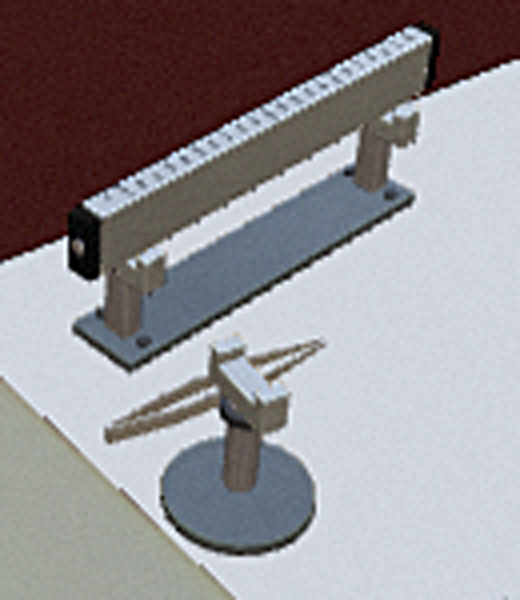

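```bash
python3 - <<'E'
from h import *
c=lambda x,y:((x+.5)/5-.5+310,(y+.5)/5-.5+140)
A=ray("top",*c(115,170),.096);B=ray("top",*c(695,83),.096)
print(A,B,np.linalg.norm(A-B),(A+B)/2, "yaw",np.degrees(np.arctan2(-(A-B)[0],(A-B)[1])))
F=ray("top",*c(125,487),.080);G=ray("top",*c(135,385),.080)
print(F,G,np.linalg.norm(F-G),(F+G)/2,"yaw",np.degrees(np.arctan2((G-F)[1],(G-F)[0])))
print("foot",ray("top",*c(129,450),.004))
# plate left and right lower corners
P=ray("top",*c(150,243),.008);Q=ray("top",*c(603,185),.008);print(P,Q,np.linalg.norm(P-Q),np.degrees(np.arctan2(-(P-Q)[0],(P-Q)[1])))
# side: cheek tops of stand
d=lambda x,y:((x+.5)/4-.5+300,(y+.5)/4-.5+130)
print(ray("side",*d(228,350),.082),ray("side",*d(265,395),.082), "foot",ray("side",*d(238,492),.008))
# beam left top end & right top end
print(ray("side",*d(88,205),.096),ray("side",*d(420,35),.096))
E
```

```text
[0.55268291 0.20470226 0.096     ] [ 0.59376222 -0.04548794  0.096     ] 0.25354022203439724 [0.57322256 0.07960716 0.096     ] yaw 9.324329347393565
[0.41606851 0.19852708 0.08      ] [0.46056117 0.19471253 0.08      ] 0.04465588400406892 [0.43831484 0.1966198  0.08      ] yaw -4.900236444257359
foot [0.43816016 0.19612718 0.004     ]
[0.53722655 0.1873122  0.008     ] [ 0.56788873 -0.02788123  0.008     ] 0.2173669270229138 8.109295456068685
[0.45106288 0.19679144 0.082     ] [0.41900381 0.20145425 0.082     ] foot [0.43513226 0.19721986 0.008     ]
[0.55755436 0.19914682 0.096     ] [ 0.58860955 -0.03639467  0.096     ]
```

drive_tool(deltas="60 0 0 50 0; 60 20 38 80 0.1; 60 42 80 80 0.25; 60 64 122 80 0.4; 60 86 164 80 0.5; 60 108 206 80 0.65; 60 130 248 80 0.8; 60 152 290 80 0.9; 60 174 332 80 1.0; 60 196 374 80 1.15; 60 218 416 80 1.25; 60 240 458 80 1.35")

```text
time_s: 1.3
position: [0.4668, -0.1225, 0.3024]
tcp_rot: [[-0.153, 0.988, -0.0], [0.988, 0.153, 0.0], [0.0, -0.0, -1.0]]
force: [1.3, 0.2, 0.0]
opening: 0.688
grasp_force: 0.0
```

drive_tool(deltas="60 22 42 0 0; 60 44 84 0 0; 60 66 126 -20 0; 60 88 168 -60 0; 60 107 203 -100 0; 60 107 203 -140 0; 60 107 203 -150 0; 60 107 203 -150 0; 60 107 203 -150 0")

```text
time_s: 2.2
position: [0.5736, 0.0784, 0.1526]
tcp_rot: [[-0.149, 0.989, -0.0], [0.989, 0.149, -0.0], [0.0, -0.0, -1.0]]
force: [0.4, 0.1, -0.2]
opening: 0.689
grasp_force: 0.0
```

```bash
python3 - <<'E'
from h import *
t=imaging.capture("top");s=imaging.capture("side")
def up(im,x,y,w,h,s): return cv2.resize(im[y:y+h,x:x+w],None,fx=s,fy=s,interpolation=cv2.INTER_CUBIC)
a=up(t,310,120,160,120,4);b=up(s,290,80,160,110,4)
cv2.imwrite("pics/a.png",np.vstack([a[:300],b[:,:]])[:600,:,::-1][:, :])
st=bot.read_state();print(st["position"],st["force"],st["moment"],st["time_s"])
E
```

```text
[0.57462277 0.07802562 0.15412866] [ 0.02911001 -0.05305116  0.50979928] [ 0.00366603 -0.0853446  -0.02114095] 2.3
```

View pics/a.png

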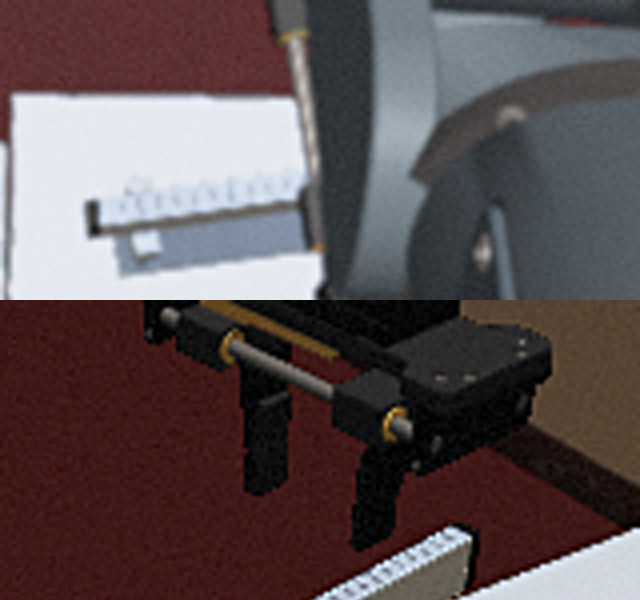

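The view shows the fingers straddling the beam's line, so I'll descend and close.

drive_tool(deltas="60 0 0 -30 0; 60 0 0 -55 0; 60 0 0 -70 0; 60 0 0 -79 0; 60 0 0 -79 0; 40 0 0 -79 0; 25 0 0 -79 0; 20 0 0 -79 0; 15 0 0 -79 0; 10 0 0 -79 0; 10 0 0 -79 0; 10 0 0 -79 0")

```text
time_s: 3.5
position: [0.5736, 0.0785, 0.0736]
tcp_rot: [[-0.15, 0.989, 0.0], [0.989, 0.15, -0.0], [-0.0, 0.0, -1.0]]
force: [1.4, 0.1, 1.3]
opening: 0.181
grasp_force: 30.0
```

```bash
python3 - <<'E'
from h import *
st=bot.read_state();print({k:np.round(v,4) for k,v in st.items()})
E
```

```text
{'time_s': np.float64(3.5), 'joint_positions': array([-3.25600e+00,  3.85829e+01,  9.55870e+01, -3.00000e-03,
        4.58113e+01, -1.18697e+01]), 'qvel': array([-0.1024,  0.0151, -0.0782, -0.0795,  0.1001, -0.2415]), 'tau': array([ -0.2684, -43.3902, -10.926 ,   0.078 ,   0.0714,   0.1258]), 'position': array([0.5736, 0.0785, 0.0736]), 'tcp_rot': array([[-1.498e-01,  9.887e-01,  3.000e-04],
       [ 9.887e-01,  1.498e-01, -1.000e-04],
       [-1.000e-04,  3.000e-04, -1.000e+00]]), 'force': array([1.3575, 0.136 , 1.338 ]), 'moment': array([ 0.0533, -0.1649,  0.1317]), 'grasp_force': np.float64(29.9823), 'opening': np.float64(0.1811)}
```

drive_tool(deltas="10 0 0 1 0; 10 0 0 2 0; 10 0 0 3 0; 10 0 0 4 0; 10 0 0 4 0; 10 0 0 4 0")

```text
time_s: 4.1
position: [0.5735, 0.0785, 0.0775]
tcp_rot: [[-0.149, 0.989, -0.0], [0.989, 0.149, -0.0], [0.0, -0.0, -1.0]]
force: [0.4, 0.7, -4.9]
opening: 0.18
grasp_force: 30.0
```

```bash
cat > m.py <<'E'
from h import *
F=[];M=[]
for i in range(8):
    imaging.capture("side");st=bot.read_state();F.append(st["force"]);M.append(st["moment"])
F=np.mean(F,0);M=np.mean(M,0);R=st["tcp_rot"];b=R[:,0]  # tool x ~ beam y
print(st["position"],F,M,"std","| along closing axis:",M@R[:,1],M@R[:,0],st["time_s"])
E
python3 m.py
```

```text
[0.57348251 0.07851475 0.07754494] [ 0.21486071  0.20052177 -4.79835372] [-0.11453461 -0.12538271 -0.00028222] std | along closing axis: -0.13198324195646519 -0.10686169711143186 4.5
```

drive_tool(deltas="10 0 0 -1.5 0; 10 0 0 -3 0; 10 0 0 -3.8 0; 10 0 0 -3.8 0; 30 0 0 -3.8 0; 40 0 0 -3.8 0; 40 0 0 -3.8 0; 40 -2 13 -3.8 0; 40 -3.9 25.7 -3.8 0; 40 -3.9 25.7 -3.8 0; 40 -3.9 25.7 -3.8 0")

```text
time_s: 5.6
position: [0.5694, 0.1051, 0.0738]
tcp_rot: [[-0.151, 0.989, 0.0], [0.989, 0.151, -0.0], [-0.0, -0.0, -1.0]]
force: [0.5, -0.5, -0.3]
opening: 0.454
grasp_force: 0.0
```

```bash
python3 m.py
```

```text
[0.56969099 0.10393725 0.073734  ] [-0.0574447  -0.21720328 -0.22854517] [-0.00260118 -0.12121411  0.00930718] std | along closing axis: -0.02063271553714196 -0.11947366220391638 6.0
```

drive_tool(deltas="20 0 0 0 0; 10 0 0 0 0; 10 0 0 0 0; 10 0 0 0 0; 10 0 0 0 0; 10 0 0 1 0; 10 0 0 2 0; 10 0 0 3 0; 10 0 0 4 0; 10 0 0 5 0; 10 0 0 5 0; 10 0 0 5 0")

```text
time_s: 7.2
position: [0.5696, 0.1042, 0.0788]
tcp_rot: [[-0.149, 0.989, 0.0], [0.989, 0.149, 0.0], [0.0, 0.0, -1.0]]
force: [0.2, -0.0, -4.9]
opening: 0.184
grasp_force: 30.0
```

```bash
python3 m.py; python3 - <<'E'
from h import *
crop(imaging.capture("side"),300,110,150,150,4,"l1.png")
E
```

```text
[0.5696031  0.10420598 0.07875257] [ 0.35650828 -0.31872427 -4.70554759] [ 0.01178796 -0.10697823  0.01368756] std | along closing axis: -0.004335244193174665 -0.10753887242190967 7.6
```

View pics/l1.png

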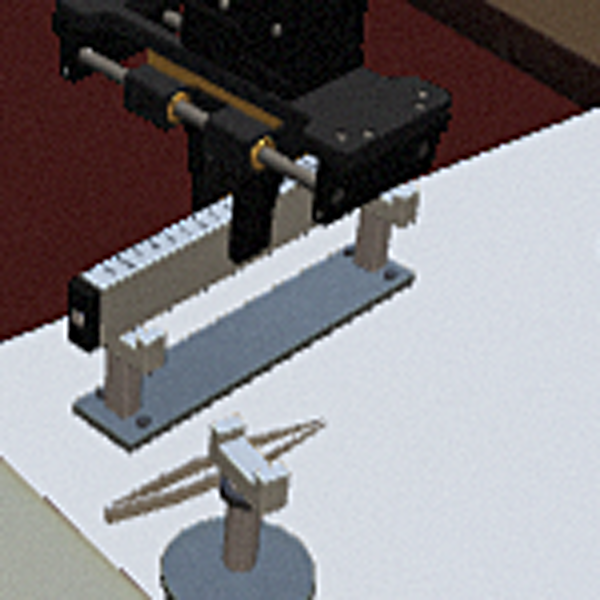

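The picture shows the beam held level, clear of both forks (near (130,350) and (375,205) in the crop). The moment difference puts the balance point about 2.5 mm toward -y from the grip. I'll carry it to hover over the saddle.

drive_tool(deltas="10 0 0 10 0; 10 0 0 25 0; 10 0 0 40 0; 10 0 0 55 0; 10 -15 11 60 -0.03; 10 -35 25 60 -0.06; 10 -55 40 60 -0.1; 10 -75 54 60 -0.14; 10 -95 69 60 -0.18; 10 -115 83 60 -0.22; 10 -128 92 60 -0.245; 10 -132 95.3 60 -0.245")

```text
time_s: 8.85
position: [0.4356, 0.2002, 0.1394]
tcp_rot: [[0.093, 0.996, -0.001], [0.996, -0.093, -0.0], [-0.0, -0.001, -1.0]]
force: [-0.0, 0.3, -3.8]
opening: 0.183
grasp_force: 30.0
```

drive_tool(deltas="10 0 0 0 0; 10 0 0 -8 0; 10 0 0 -18 0; 10 0 0 -28 0; 10 0 0 -33 0; 10 0 0 -36 0; 10 0 0 -36 0; 10 0 0 -36 0")

```text
time_s: 9.65
position: [0.4378, 0.1995, 0.1027]
tcp_rot: [[0.095, 0.995, 0.0], [0.995, -0.095, 0.0], [0.0, 0.0, -1.0]]
force: [0.6, -0.2, -4.1]
opening: 0.184
grasp_force: 30.0
```

```bash
python3 m.py; python3 - <<'E'
from h import *
t=imaging.capture("top");s=imaging.capture("side")
f=lambda im,x,y:cv2.resize(im[y:y+100,x:x+160],None,fx=5,fy=3*1.6666,interpolation=cv2.INTER_CUBIC)
a=cv2.resize(s[160:280,270:430],None,fx=5,fy=5,interpolation=cv2.INTER_CUBIC)
cv2.imwrite("pics/h1.png",a[:,:,::-1])
cv2.imwrite("pics/h1t.png",t[:,:,::-1])
# expected pixel positions in the crop
st=bot.read_state();p=st["position"];R=st["tcp_rot"];by=R[:,0]
m=lambda q:tuple(np.round((np.array(px("side",q))-[270,160])*5+2))
sad=np.array([.4372,.197,.075]);sx=np.array([np.cos(np.radians(-5.5)),np.sin(np.radians(-5.5)),0])
print("cheek inner -x",m(sad-sx*.014+[0,0,.007]),"outer -x",m(sad-sx*.022+[0,0,.007]))
g=p-[0,0,.0137]; print("TCP",m(p),"under",m(g),"beam end +y",m(g+by*(.130-.026)),"-y",m(g-by*(.156)), p, by)
E
```

```text
[0.43767425 0.19955463 0.10294696] [ 0.18552475 -0.06249368 -5.06358355] [ 0.01471396 -0.07099349  0.01603014] std | along closing axis: 0.0213843892084821 -0.06927691425583839 10.05
cheek inner -x (np.float64(481.0), np.float64(334.0)) outer -x (np.float64(494.0), np.float64(347.0))
TCP (np.float64(457.0), np.float64(266.0)) under (np.float64(454.0), np.float64(296.0)) beam end +y (np.float64(186.0), np.float64(392.0)) -y (np.float64(811.0), np.float64(169.0)) [0.43764256 0.19953566 0.10286394] [9.47463778e-02 9.95501442e-01 4.48273709e-05]
```

View pics/h1.png

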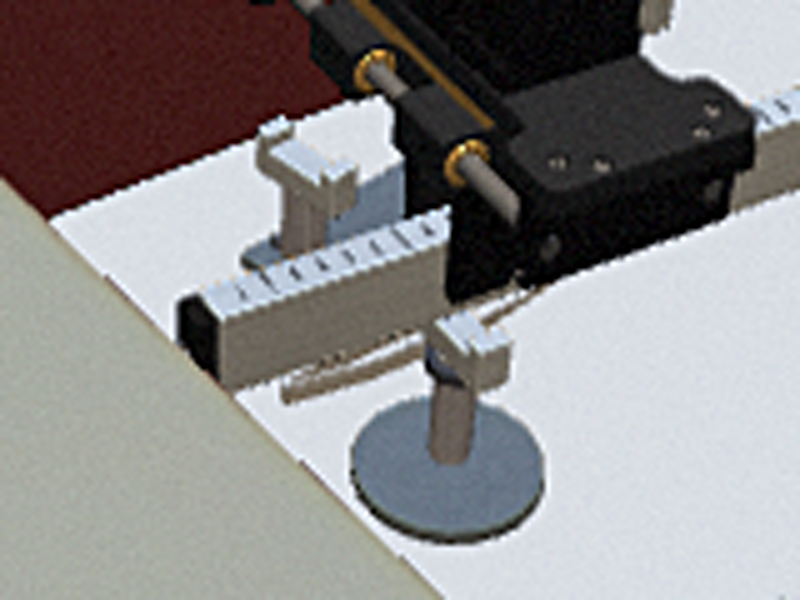

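The hover view shows the beam over the saddle: the cheek top is near (490,350), where the model predicts (494,347), and the beam is aligned. Lowering gently.

drive_tool(deltas="10 0 0 -4 0; 10 0 0 -8 0; 10 0 0 -11 0; 10 0 0 -12 0; 10 0 0 -12.5 0; 10 0 0 -13 0; 10 0 0 -13 0; 10 0 0 -13 0")

```text
time_s: 10.95
position: [0.4377, 0.1996, 0.0898]
tcp_rot: [[0.095, 0.995, 0.0], [0.995, -0.095, 0.0], [0.0, 0.0, -1.0]]
force: [0.1, 0.5, -4.3]
opening: 0.182
grasp_force: 30.0
```

drive_tool(deltas="10 0 0 -0.3 0; 10 0 0 -0.6 0; 10 0 0 -0.6 0; 10 0 0 -0.6 0")

```text
time_s: 11.35
position: [0.4376, 0.1995, 0.0891]
tcp_rot: [[0.095, 0.995, -0.0], [0.995, -0.095, -0.0], [-0.0, -0.0, -1.0]]
force: [-0.1, 0.7, -4.6]
opening: 0.18
grasp_force: 30.0
```

drive_tool(deltas="10 0 0 -0.3 0; 10 0 0 -0.3 0; 10 0 0 -0.3 0")

```text
time_s: 11.65
position: [0.4376, 0.1995, 0.0888]
tcp_rot: [[0.095, 0.995, -0.0], [0.995, -0.095, -0.0], [-0.0, -0.0, -1.0]]
force: [0.4, -0.0, -4.9]
opening: 0.185
grasp_force: 30.0
```

```bash
python3 m.py
```

```text
[0.43757197 0.1995059  0.08884058] [-0.33251349  0.03187422 -4.97858339] [ 0.04332069 -0.09208345 -0.01432251] std | along closing axis: 0.05186269960333457 -0.08755774284128541 12.05
```

```bash
sed -i 's/range(8)/range(60)/; s/F=np.mean(F,0)/print(np.std(M,0));F=np.mean(F,0)/' m.py; python3 m.py
```

```text
[0.02787548 0.0279573  0.02559957]
[0.43760354 0.19951326 0.08885207] [-0.03440677 -0.0296543  -4.83606674] [ 0.00583566 -0.09314296  0.00510299] std | along closing axis: 0.014640280645621838 -0.09217006347359791 15.05
```

drive_tool(deltas="10 0 0 -0.3 0; 10 0 0 -0.3 0; 10 0 0 -0.3 0")

```text
time_s: 15.35
position: [0.4376, 0.1995, 0.0887]
tcp_rot: [[0.095, 0.995, 0.0], [0.995, -0.095, 0.0], [0.0, 0.0, -1.0]]
force: [-0.2, -0.6, -2.0]
opening: 0.177
grasp_force: 30.0
```

drive_tool(deltas="10 0 0 -0.3 0; 10 0 0 -0.3 0; 10 0 0 -0.3 0")

```text
time_s: 15.65
position: [0.4377, 0.1996, 0.0887]
tcp_rot: [[0.095, 0.995, 0.0], [0.995, -0.095, 0.0], [0.0, 0.0, -1.0]]
force: [-1.7, -0.7, 5.0]
opening: 0.183
grasp_force: 30.0
```

drive_tool(deltas="10 0 0 0.2 0; 10 0 0 0.2 0")

```text
time_s: 15.85
position: [0.4376, 0.1995, 0.0887]
tcp_rot: [[0.095, 0.995, 0.0], [0.995, -0.095, 0.0], [0.0, 0.0, -1.0]]
force: [-2.3, -0.6, 5.0]
opening: 0.184
grasp_force: 30.0
```

```bash
cat > d.py <<'E'
from h import *; import sys
im=imaging.capture("side").astype(np.float32).mean(2)
if sys.argv[1]=="ref": np.save("ref.npy",im)
r=np.load("ref.npy");a=(slice(205,250),slice(298,330))
w=cv2.createHanningWindow((32,45),cv2.CV_32F)
print(cv2.phaseCorrelate(r[a].copy(),im[a].copy(),w),bot.read_state()["force"],bot.read_state()["opening"]*87)
E
python3 d.py ref; python3 d.py x
```

```text
((0.0, 0.5), 1.0) [-1.0153064   0.4442179   5.36758148] 15.558040730462714
((0.05603831560714845, 0.5686086713830711), 0.9783473584387038) [-1.8208373  -0.54746438  5.48645662] 15.574195938723754
```

drive_tool(deltas="17.5 0 0 0 0; 17.5 0 0 0 0")

```text
time_s: 16.15
position: [0.4381, 0.1996, 0.0883]
tcp_rot: [[0.095, 0.995, 0.001], [0.995, -0.095, 0.0], [0.0, 0.001, -1.0]]
force: [0.8, 0.4, 0.1]
opening: 0.195
grasp_force: 0.0
```

```bash
python3 d.py x
```

```text
((-0.06197684928559255, 0.5485212554148546), 0.9445541217923165) [0.05569167 0.65002197 0.59090451] 17.14908391914711
```

```bash
for i in 1 2 3 4 5 6; do python3 d.py x; done
```

```text
((-0.11381622929762258, 0.7411805508511726), 0.9503716417484813) [ 0.99653317 -0.05793965 -0.57601623] 17.291019732818558
((-0.11867396679872755, 0.6848748516639347), 0.9519769152005514) [ 0.29478325 -0.90591486  0.90043667] 17.585380585005222
((-0.0876274694145387, 0.6874069904320841), 0.9202509767479367) [-0.67637336 -0.16762517 -0.62773008] 17.491575432031794
((-0.03685669514607426, 0.6053765148594437), 0.955910391608874) [ 0.34170349 -0.21980159 -0.39082239] 17.52950935356092
((-0.12220686782783119, 0.7052373052652037), 0.9442594379186631) [0.43215239 0.08440209 0.23109358] 17.69299991503736
((-0.11157375310019546, 0.6136867253880496), 0.9715396162536409) [-0.34492128 -0.3462513  -0.85937512] 17.294794975350413
```

Stable, with no grip force. Opening wider and retreating.

drive_tool(deltas="22 0 0 0 0; 26 0 0 0 0; 32 0 0 0 0; 40 0 0 0 0; 40 0 0 0 0; 40 0 0 0 0")

```text
time_s: 17.1
position: [0.4376, 0.1995, 0.0885]
tcp_rot: [[0.095, 0.995, 0.0], [0.995, -0.095, 0.0], [0.0, 0.0, -1.0]]
force: [-0.0, 0.0, 0.2]
opening: 0.45
grasp_force: 0.0
```

```bash
python3 d.py x
```

```text
((-0.10091340956493156, 0.6123993664070078), 0.9643747059835328) [-1.0745437   0.2819317   0.14109263] 39.40359462721681
```

drive_tool(deltas="40 0 0 5 0; 40 0 0 15 0; 40 0 0 30 0; 40 0 0 50 0; 40 0 0 75 0; 40 0 0 100 0; 40 0 0 120 0; 40 0 0 120 0; 40 0 0 120 0")

```text
time_s: 18.05
position: [0.4376, 0.1995, 0.209]
tcp_rot: [[0.095, 0.995, 0.001], [0.995, -0.095, 0.0], [0.0, 0.001, -1.0]]
force: [0.6, 0.1, -0.4]
opening: 0.459
grasp_force: 0.0
```

```bash
python3 d.py x;python3 - <<'E'
from h import *
crop(imaging.capture("side"),270,160,160,120,5,"end.png")
E
```

```text
((-0.09529751663766106, 0.7315111097831917), 0.944229872028033) [-1.02181045  0.14969779 -1.20665585] 39.93706402535194
```

View pics/end.png

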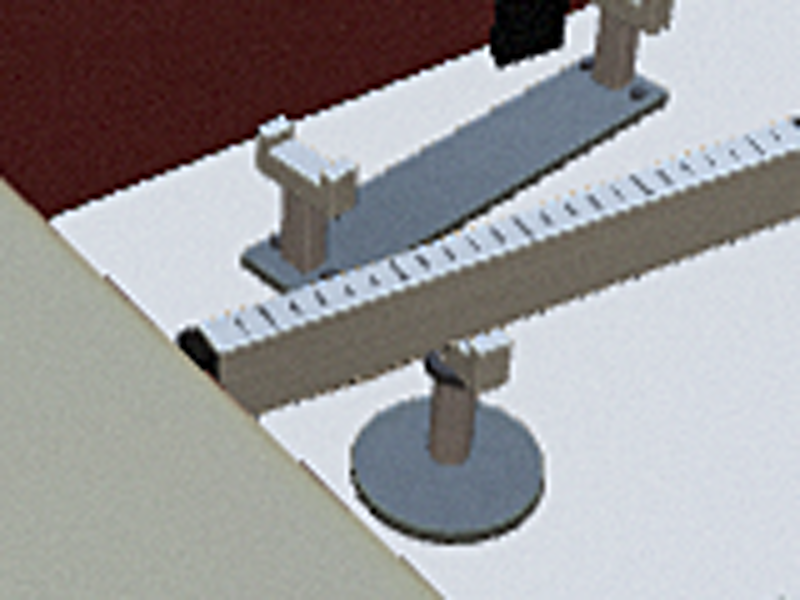

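The beam rests level in the saddle between the cheeks (cheek near (490,360)), and the fingers are well clear.

```bash
python3 -c "
from rig import bot
print(bot.hand_in())"
```

```text
the job is handed in; nothing more can be done
None
```

I handed the job in at about 18 s (limit 54 s): the beam was resting on its own in the saddle, level and steady with the gripper clear, but the hand-in gave no verdict.

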